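# Scrap the miscast bangle and snap the scrap box shut

## Task

Drop the miscast bangle, the one with a gap in its ring, into the open scrap box, then swing the lid over and press it down past its catch until it is fully shut. Leave the whole bangle and the other things on the bench where they are.

Things in the scene. Friction and masses are not known exactly. Their poses are not given: they have to be found in the camera images.
- scrap_box: Plain metal scrap box fixed to the bench, 150 (x) x 190 (y) x 85 mm high, open on top, walls and floor 5 mm. Origin: centre of its underside; z up. Lid hinge along its +x rim; its -x front, roughly towards the robot, carries a catch housing 50 mm wide that stands out 14 mm, 47 to 77 mm high.
- lid (a joint): Lid angle (rad): 0 fully shut, 1.57 upright, at most 1.9; starts standing open, 1.45 to 1.75. A stiff hinge holds the lid at any angle (1 to 3 N at the free edge moves it). A sprung catch mid-front stops it about 0.12 rad (17 mm) short of shut; about 10 N downward near the front edge snaps it past, and it then stays at 0.
- lid_edge (a point): Point on the outer face (top when shut) of the hinged metal lid, a plate 150 x 190 x 8 mm, 0.25 kg, with a thumb tab 60 mm wide, 6 mm thick, jutting 22 mm beyond its front edge. The point is midway across, 135 mm from the hinge line, 15 mm from the plate's front edge: a good place to press. When shut it is 93.5 mm above the bench.
- lid_hinge (a point): Midpoint of the lid's hinge line, 75 mm from the box's centre towards its +x and 85.5 mm above the bench; its x and z axes turn with the lid: the lid plate runs from it along its -x, and its +z is the lid's outer face.
- board: Sandy-brown flat soldering board fixed to the bench, 220 (x) x 240 (y) x 18 mm thick, carrying both bangles. Origin: centre of its underside.
- open_bangle: The miscast bangle to be scrapped: a silvery round bar 12 mm thick bent to a ring 84 mm outside, 60 mm inside, with about 75 degrees of the ring missing. 0.09 kg, lying flat on the board. Origin: centre of the ring, on the underside (board top); z up; the gap is centred on its +x direction. Can be pinched across the 12 mm bar, 36 mm from the origin.
- whole_bangle: The sound bangle: same bar and size, a full closed ring, also lying flat on the board. Leave it alone. Origin: centre of the ring, on the underside.
- hammer: Small hammer, 200 mm long, lying on the bench between board and box, handle towards the robot. Leave alone.
- jar: Closed glass jar, 68 mm diameter, 75 mm tall, standing towards the far side of the bench. Leave alone. Origin: centre of its underside.
- bench_block: Steel bench block 70 x 70 x 22 mm towards the far side of the bench. Leave alone. Origin: centre of its underside.
Mind the look-alikes: they are no part of the job. What is meant by the scrap_box is not brown, and is the larger of those in its own colour. What is shaped like the open_bangle but orange is not meant.

How it is judged (in metres and radians):
On the way, in this order (a step that is already met when the one before it is completed fails the run):
1. the bangle with the gap lies released in the scrap box while the lid is still open (x of open_bangle in the frame of scrap_box between -0.07 and 0.07 m and y of open_bangle in the frame of scrap_box between -0.09 and 0.09 m and z of open_bangle in the frame of scrap_box between -0.005 and 0.07 m and contact force between the fingers and open_bangle below 0.1 N and linear speed of open_bangle below 0.05 m/s and value of joint lid above 0.5 rad), for 0.2 s.
2. the lid is snapped shut past its catch (value of joint lid below 0.025 rad), for 0.2 s.
At the end, for the whole second after the job is handed in: The bangle with the gap lies at rest inside the scrap box, the lid is fully shut past its catch (angle under 0.025 rad), and the whole bangle is within 20 mm of where it started (x of open_bangle in the frame of scrap_box between -0.07 and 0.07 m and y of open_bangle in the frame of scrap_box between -0.09 and 0.09 m and z of open_bangle in the frame of scrap_box between -0.005 and 0.07 m and value of joint lid below 0.025 rad and linear speed of open_bangle below 0.02 m/s and distance of whole_bangle from where it was at the start of the episode below 0.02 m); the robot touches nothing.
It fails at once if the whole bangle is moved more than 20 mm (distance of whole_bangle from where it was at the start of the episode above 0.02 m).
It fails at once if the hammer, jar or bench block is moved more than 30 mm (distance of any of hammer, jar, bench_block from where it was at the start of the episode above 0.03 m).
It also fails if it takes over 59 s, if anything falls off the work surface, if the arm or the gripper's body presses on something with over 40 N, if the wrist force passes 120 N, or if a joint passes its speed limit or range.

## Robot

A 6-joint arm with a two-finger parallel gripper is mounted at the origin on the work surface. World frame = base frame: x ahead of the robot, y to its left, z up, the work surface at z = 0. Lengths are in mm, angles in rad, forces in N, time in s.
With the tool pointing down it reaches from about 300 to 775 mm from the base axis. Payload 14.6 kg.
Tool frame: the origin (TCP) lies midway between the tips of the shut fingers; the grasp point (between the pads) lies 19 mm behind it (manip.grasp_offset is the distance from the TCP to the grasp point, in mm); z points along the fingers, y is the line along which they close (so a half turn about z gives the same grasp; the last joint's range is limited). The gripper opens to 94 mm and grips with 3 to 60 N. Pads are 16 mm wide; open, the fingers measure 119 mm over their backs; the gripper's body (75 mm by 177 mm) begins 78 mm behind the grasp point.
Start: joints at [-1.218, 0.3, 1.521, -0, 1.321, -0.067], TCP at [224.16, -502.237, 205.446] pointing down, gripper open.
Joint ranges: [-3.03, 3.03], [-0.79, 2.21], [0.23, 2.52], [-1.04, 4.18], [0, 3.07], [-2.55, 2.55]. Speed limits (rad/s): [2.22, 2.22, 2.57, 3.14, 3.14, 3.14].

## Interface

Orientations are given as [roll, pitch, yaw] about the fixed x, y, z axes, in that order (R = Rz(yaw) Ry(pitch) Rx(roll)).
In Python, from cell import manip, viewer gives the robot as it stands. The module is installed in compiled form; this text tells all that it offers.
- The arm moves only by the tool move_arm, never from a script. Its argument "moves" is a list of rows, each a list of 4 numbers: the shift along the tool's x, y, z in m, then the turn about the tool's z in rad. A call has 1 to 12 rows; each row is the pose to reach, as a shift and turn from the pose commanded when the call began, along the tool's axes at that moment; what a row does not reach only later rows make up. A row lasts 1/10 s, in which the tool goes at most 50 mm and 8.59 degrees, less where a joint would pass 70% of its speed; a pose out of reach is approached as far as the arm can. A call with a gripper value outside its range is refused whole. "jaw" is the finger opening in m, from 0 to 0.094, set as the call begins (left out, the last holds). The fingers move at their own pace and stop on an object; "squeeze" is the grip in N (left out, the last holds). Time passes only in rows, so rows that repeat a pose let the fingers close. It gives the time, the measured TCP pose, the force, the opening and the grip force at its end, in the units of the state.
- manip.read_state(): the state, without advancing time (a new reading comes with each control period).
- viewer.camera(name): name is "scene" or "top" or "wrist"; returns a dict with "frame" (384x512x3 uint8, blue, green, red), "z_map" (384x512 float32, mm along the optical axis (not along the pixel's ray), 0 where there is no reading), "fx", "fy", "cx", "cy" (pixels), "origin" and "orientation" of the camera in the world. Camera axes: x right, y down, z forward; pixel columns grow to the right and rows downward; lengths in mm; the calibration is good to about 2 mm. A picture is of the moment at which its call begins.
- manip.sign_off(): hands the job in; it is judged then, once.
The state is a dict: "clock": time; "joints": joint angles; "qd": joint speeds; "effort": joint torques, N m; "eef_pos": TCP position; "eef_rot": TCP orientation; "wrist_force": force on the tool from outside, world axes, zero at the start; "moment": the same for the moment, N m; "finger_gap": finger opening in mm; "finger_force": force on a finger pad.
Only numpy, scipy, OpenCV 4.12 (cv2) and the standard library are available. Lean on these libraries where they do the work, as an engineer would, in place of code of your own. Each camera call takes 0.05 s, during which the arm holds its last target. There are 200 camera calls.

## Working session

There is one attempt and no reset: what is moved stays moved. The work goes in short steps, Python scripts to look and compute and a tool call to move; the robot and the scene stay as the last step left them, time stands still between calls to the robot, and variables do not carry over. Pictures are saved under pics/ and viewed, at most 10 in all, crops included, and the job is handed in when it is done.

Besides the shell and the picture viewer there is one more tool, called as name(argument=value, ...), one argument or row to a line, values as JSON. move_arm: Moves the arm, as the interface text tells. Its arguments: {"type":"object","properties":{"moves":{"type":"array"},"jaw":{"type":"number"},"squeeze":{"type":"number"}},"required":["moves"]}

```bash
mkdir -p pics; cat > h.py <<'E'
import numpy as np, cv2
from cell import manip, viewer
from scipy.spatial.transform import Rotation as R
def rot(o):
    o=np.array(o,float)
    return o if o.shape==(3,3) else (R.from_quat(o).as_matrix() if o.size==4 else R.from_euler('xyz',o).as_matrix())
def pts(c):
    z=c['z_map'];v,u=np.mgrid[:z.shape[0],:z.shape[1]]
    P=np.dstack([(u-c['cx'])/c['fx']*z,(v-c['cy'])/c['fy']*z,z])
    return P@rot(c['orientation']).T+np.array(c['origin'])
def ray(c,u,v,h):
    d=rot(c['orientation'])@np.array([(u-c['cx'])/c['fx'],(v-c['cy'])/c['fy'],1]);o=np.array(c['origin'])
    return o+d*(h-o[2])/d[2]
E
python3 - <<'E'
from h import *
import pickle
a={n:viewer.camera(n) for n in('scene','top')}
pickle.dump(a,open('c0.pkl','wb'))
cv2.imwrite('pics/s0.png',np.vstack([cv2.resize(a[n]['frame'],(400,300)) for n in a]))
for n in a: cv2.imwrite(f'pics/{n}0.png',a[n]['frame']);print(n,a[n]['origin'],a[n]['orientation'],a[n]['fx'])
print(manip.read_state())
E
```

```text
scene [1043.90682513 -765.24059461 1282.46386843] [-2.47205015 -0.00504101  0.57046527] 415.0891906315182
top [ 397.13158558   49.29549149 1142.48853005] [-3.01428578 -0.03731401 -1.54282719] 361.9806976561936
{'clock': 0.1, 'joints': array([-1.21758565e+00,  3.00410223e-01,  1.52152558e+00, -6.32622573e-06,
        1.32071299e+00, -6.66041367e-02]), 'qd': array([-0.00010739, -0.00196204, -0.00131195, -0.00114066, -0.00067313,
       -0.00088781]), 'effort': array([-4.18286054e-04, -5.32650733e+01, -3.53285694e+01,  7.08905957e-02,
        2.34738778e-02, -6.66211849e-05]), 'eef_pos': array([ 224.08491447, -502.0152413 ,  204.94320289]), 'eef_rot': array([-3.14053845e+00, -6.41770392e-05,  4.19816350e-01]), 'wrist_force': array([-0.84126202,  0.04305419,  0.59792816]), 'moment': array([ 0.02502112,  0.0237295 , -0.00906555]), 'finger_force': 0.0, 'finger_gap': 93.9640806174452}
```

View pics/top0.png

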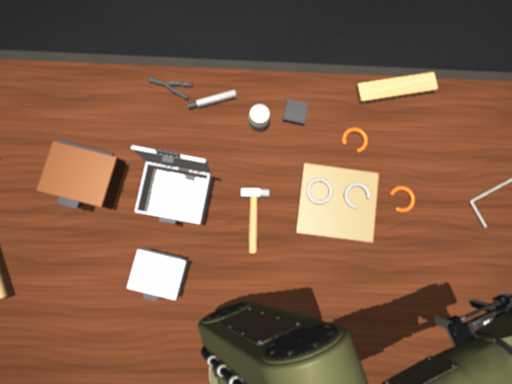

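View pics/scene0.png

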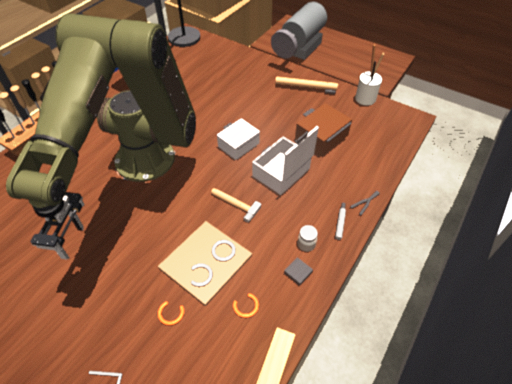

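Top view: the silver ring with a gap is at (357,195), right of the closed silver ring at (319,190). The other gapped rings are orange, at (355,139) and (403,199). The open grey box is at (173,190), with a smaller grey one at (157,274) and a brown one at (78,175). I choose the ring at (357,195) and the box at (173,190). Next I'll measure them and check a crop.

```bash
cat > m.py <<'E'
from h import *
import pickle
a=pickle.load(open('c0.pkl','rb'))
t=a['top'];s=a['scene']
cv2.imwrite('pics/crop.png',np.hstack([cv2.resize(t['frame'][150:250,290:420],(390,300),interpolation=2),cv2.resize(t['frame'][140:235,125:225],(400,300),interpolation=2)]))
def rings(c,box,nm):
    u0,v0,u1,v1=box;f=c['frame'][v0:v1,u0:u1];h=cv2.cvtColor(f,cv2.COLOR_BGR2HSV)
    m=((h[...,1]<50)&(h[...,2]>120)).astype(np.uint8)
    P=pts(c)
    n,l,st,ce=cv2.connectedComponentsWithStats(m)
    for i in range(1,n):
        if st[i,4]<60: continue
        vv,uu=np.where(l==i);vv+=v0;uu+=u0
        Q=np.array([ray(c,u,v,24) for u,v in zip(uu,vv)])
        z=P[vv,uu,2]
        A=np.c_[2*Q[:,:2],np.ones(len(Q))];b=(Q[:,:2]**2).sum(1);x=np.linalg.lstsq(A,b,rcond=None)[0]
        r=np.sqrt(x[2]+x[0]**2+x[1]**2);d=Q[:,:2]-x[:2];g=-d.mean(0)
        ang=np.sort(np.arctan2(d[:,1],d[:,0]));gp=np.diff(np.r_[ang,ang[0]+2*np.pi]);k=gp.argmax()
        print(nm,st[i],'c',x[:2].round(1),'r',r.round(1),'z',np.percentile(z,[10,50,90]).round(1),'gap dir',(ang[k]+gp[k]/2).round(2),'w',gp[k].round(2),'mean',np.arctan2(g[1],g[0]).round(2))
rings(t,(302,170,376,225),'top');rings(s,(170,230,245,295),'scene')
P=pts(t)
print('board z',P[230,340,2],P[175,370,2],'bench',P[280,250,2])
# box: points by height
for nm,c,box in(('top',t,(120,135,225,235)),('scene',s,(240,120,325,200))):
    P=pts(c)[box[1]:box[3],box[0]:box[2]].reshape(-1,3);z=P[:,2]
    f=c['frame'][box[1]:box[3],box[0]:box[2]].reshape(-1,3)
    for lo,hi in((70,80),(80,92),(92,130),(130,180),(180,260)):
        q=P[(z>lo)&(z<hi)]
        if len(q)>5:
            r=cv2.minAreaRect(q[:,:2].astype(np.float32));print(nm,lo,hi,len(q),np.round(r[0],1),np.round(r[1],1),round(r[2],1),'zmax',q[:,2].max().round(1), 'med z',np.median(q[:,2]).round(1))
            if lo==80: print(cv2.boxPoints(r).round(0).tolist())
E
python3 m.py
```

```text
top [  4   8  27  26 278] c [ 547.4 -193.8] r 36.3 z [21.6 29.6 33.3] gap dir -0.03 w 0.08 mean -1.57
top [ 42  12  27  26 207] c [ 536.7 -313.4] r 36.3 z [24.6 30.  33. ] gap dir 3.77 w 1.42 mean -2.53
scene [ 42  10  23  21 205] c [ 544.1 -191.6] r 36.3 z [20.1 29.2 32.8] gap dir 0.59 w 0.11 mean 2.08
scene [ 21  33  22  23 180] c [ 533.3 -311.2] r 36.4 z [20.7 28.9 31.9] gap dir 3.79 w 1.33 mean -2.62
board z 17.300234018425044 22.53476191316372 bench -2.8658892989712967
top 70 80 173 [509.5 250.8] [186.5 159.4] 81.2 zmax 80.0 med z 76.3
top 80 92 485 [513.  252.5] [190.8 163. ] 81.2 zmax 91.6 med z 85.6
[[418.0, 171.0], [579.0, 146.0], [608.0, 334.0], [447.0, 359.0]]
top 92 130 156 [593.6 239.9] [190.9   6. ] 82.7 zmax 129.9 med z 109.7
top 130 180 195 [594.  239.4] [190.1   7.9] 83.3 zmax 180.0 med z 156.3
top 180 260 602 [590.8 239.7] [189.9  24.4] 81.3 zmax 260.0 med z 230.4
scene 70 80 328 [426.7 312.5] [292.  366.4] 80.7 zmax 80.0 med z 73.4
scene 80 92 333 [534.4 337.9] [374.6 168. ] 81.4 zmax 92.0 med z 87.3
[[423.0, 165.0], [589.0, 140.0], [645.0, 510.0], [479.0, 536.0]]
scene 92 130 422 [579.3 336.6] [125.5 376.6] 18.9 zmax 129.6 med z 96.6
scene 130 180 263 [599.7 235. ] [192.1   9.8] 80.6 zmax 179.9 med z 154.2
scene 180 260 443 [592.6 236.7] [192.9  28.3] 82.6 zmax 259.5 med z 218.4
```

View pics/crop.png

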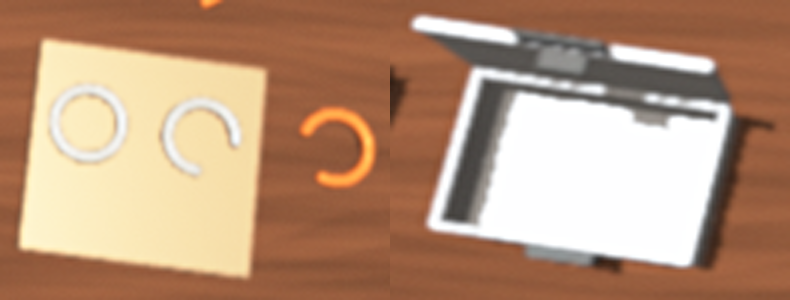

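The crop confirms it: the silver gapped ring is at crop (202,138), apart from the closed ring, and the open grey box has its lid standing. Now I'll move above the grasp point, opposite the gap.

move_arm(
  moves=[
    [0.396,-0.054,0.045,-1.79],
    [0.396,-0.054,0.045,-1.79],
    [0.396,-0.054,0.045,-1.79],
    [0.396,-0.054,0.045,-1.79],
    [0.396,-0.054,0.045,-1.79],
    [0.396,-0.054,0.045,-1.79],
    [0.396,-0.054,0.045,-1.79],
    [0.396,-0.054,0.045,-1.79],
    [0.396,-0.054,0.045,-1.79],
    [0.396,-0.054,0.045,-1.79],
    [0.396,-0.054,0.045,-1.79],
    [0.396,-0.054,0.045,-1.79],
  ],
  jaw=0.04,
  squeeze=25,
)

```text
clock: 1.3
eef_pos: [563.7, -291.3, 159.9]
eef_rot: [-3.141, -0.001, 2.216]
wrist_force: [0.2, 0.2, -0.9]
finger_gap: 40.2
finger_force: 0.0
```

```bash
cat > w.py <<'E'
from h import *
import sys
s=manip.read_state();print(s['clock'],s['eef_pos'].round(1),s['eef_rot'].round(3),s['finger_gap'],s['joints'].round(2))
c=viewer.camera('wrist');print(c['origin'],c['orientation'],c['fx'])
cv2.imwrite('pics/%s.png'%sys.argv[1],c['frame'])
h=cv2.cvtColor(c['frame'],cv2.COLOR_BGR2HSV);m=((h[...,1]<60)&(h[...,2]>110)).astype(np.uint8)
P=pts(c);n,l,st,ce=cv2.connectedComponentsWithStats(m)
for i in range(1,n):
    if st[i,4]<500: continue
    vv,uu=np.where(l==i);p=P[vv,uu]
    Q=np.array([ray(c,u,v,24) for u,v in zip(uu,vv)])
    x=np.linalg.lstsq(np.c_[2*Q[:,:2],np.ones(len(Q))],(Q[:,:2]**2).sum(1),rcond=None)[0]
    d=Q[:,:2]-x[:2];ang=np.sort(np.arctan2(d[:,1],d[:,0]));gp=np.diff(np.r_[ang,ang[0]+2*np.pi]);k=gp.argmax()
    print(st[i],'z',np.percentile(p[:,2],[10,50,90]).round(1),'c',x[:2].round(1),'r',np.sqrt(x[2]+x[0]**2+x[1]**2).round(1),'gap',(ang[k]+gp[k]/2).round(2),gp[k].round(2))
# lid fit
import pickle
for nm,b in(('top',(120,135,225,235)),('scene',(240,120,325,200))):
    t=pickle.load(open('c0.pkl','rb'))[nm];P=pts(t)[b[1]:b[3],b[0]:b[2]].reshape(-1,3)
    q=(P-[506.6,253.5,0])@R.from_euler('z',-0.153).as_matrix();k=(q[:,2]>100)&(q[:,2]<228)&(q[:,0]>40)&(q[:,0]<110)&(abs(q[:,1])<90)
    print(nm,'lid x=a+b z',np.polyfit(q[k,2],q[k,0],1),q[q[:,2]<300][:,2].max(),k.sum())
E
python3 w.py w1
```

```text
1.3 [ 563.7 -291.3  159.9] [-3.141e+00 -1.000e-03  2.216e+00] 40.18332866233223 [-0.53  0.53  1.31 -0.    1.3  -1.18]
[ 513.28970168 -225.99910295  340.97903636] [ 2.85700860e+00 -1.73913868e-04  6.44539372e-01] 344.5273592797077
[ 256   33   97  101 5045] z [19.6 30.2 32.1] c [ 546.2 -193.2] r 33.8 gap -0.88 0.02
[182 141  65  24 572] z [28.9 31.  32.3] c [ 525.3 -304.5] r 24.9 gap -0.97 3.66
top lid x=a+b z [-5.94803115e-03  8.91049028e+01] 261.2866021318688 518
scene lid x=a+b z [8.67558462e-03 9.52772242e+01] 261.17401082607773 612
```

View pics/w1.png

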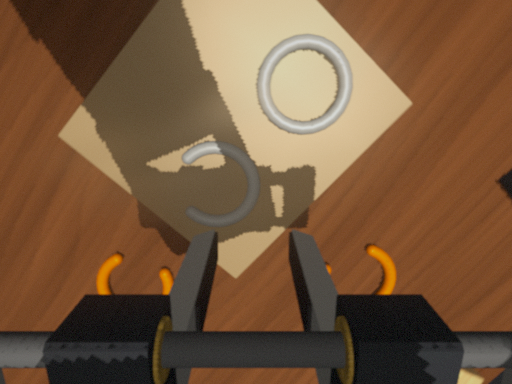

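The wrist view shows the gapped ring at (217,183), gap facing left (tool -y), and the whole ring at (305,85). I'll refine the ring and the box x-profile.

```bash
cat > m2.py <<'E'
from h import *
import pickle
c=viewer.camera('wrist')
h=cv2.cvtColor(c['frame'],cv2.COLOR_BGR2HSV)
m=((h[...,1]<75)&(h[...,2]>60)).astype(np.uint8);m[:130]=0;m[232:]=0;m[:,:170]=0;m[:,268:]=0
n,l,st,ce=cv2.connectedComponentsWithStats(m);i=1+st[1:,4].argmax();vv,uu=np.where(l==i);print(st[i])
Q=np.array([ray(c,u,v,24) for u,v in zip(uu,vv)])
x=np.linalg.lstsq(np.c_[2*Q[:,:2],np.ones(len(Q))],(Q[:,:2]**2).sum(1),rcond=None)[0];print(x[:2],np.sqrt(x[2]+x[0]**2+x[1]**2))
for u,v in((217,183),(260,183),(222,140),(222,227)):print(ray(c,u,v,24).round(1))
a=pickle.load(open('c0.pkl','rb'));t=a['top']
for u,v in((136,212),(200,225),(147,163),(210,176)):print(u,v,ray(t,u,v,85).round(1))
for nm in a:
    P=pts(a[nm]).reshape(-1,3);q=(P-[506.6,253.5,0])@R.from_euler('z',-0.153).as_matrix()
    for y0 in(-50,50):
        k=(abs(q[:,1]-y0)<4)&(abs(q[:,0])<125);k&=q[:,2]>-20;s=q[k];s=s[s[:,0].argsort()]
        print(nm,y0,[(int(p[0]),int(p[2])) for p in s[::2]])
    k=(abs(q[:,0])<50)&(abs(q[:,2]-85)<8);print('y of rim',np.sort(q[k][:,1])[[2,-3]],np.histogram(q[k][:,1],np.arange(-120,121,10))[0])
E
python3 m2.py
```

```text
[ 182  140   78   87 2297]
[ 534.95774947 -313.6147024 ] 36.54227288169
[ 535.2 -311.9   24. ]
[ 567.6 -287.1   24. ]
[ 515.  -276.1   24. ]
[ 565.2 -345.3   24. ]
136 212 [458.8 351.9  85. ]
200 225 [426.8 166.2  85. ]
147 163 [603.8 329.8  85. ]
210 176 [571.4 143.6  85. ]
scene -50 [(-122, 0), (-117, -2), (-107, -3), (-62, 77), (-59, 53), (-58, 68), (-58, 38), (-57, 81), (-57, 69), (-56, 53), (-54, 69), (86, 43), (86, 57), (87, 38), (88, 21), (89, 35), (89, 29), (91, 0), (93, 230), (94, 92), (94, 106), (95, 133), (95, 188), (95, 165), (96, 212), (96, 177), (96, 98), (96, 92), (96, 196), (96, 173), (96, 231), (97, 208), (97, 156), (97, 227), (98, 216), (98, 222), (98, 211), (98, 206), (100, 0), (106, -1), (109, -1), (115, 4), (119, 1)]
scene 50 [(-123, 3), (-59, 19), (-58, 28), (-57, 17), (-57, 67), (-57, 37), (-56, 87), (-55, 83), (-55, 28), (-54, 5), (-42, 0), (-28, 1), (-25, 8), (-21, 9), (-18, 1), (87, 61), (87, 14), (88, 57), (88, 50), (90, 40), (90, 35), (93, 238), (94, 0), (95, 163), (95, 106), (95, 145), (96, 140), (96, 114), (96, 134), (96, 197), (96, 215), (96, 209), (96,
[... 1906 characters left out ...]
(7, 7), (10, 7), (11, 5), (14, 4), (16, 12), (20, 2), (21, 4), (24, 5), (26, 8), (29, 7), (30, 8), (33, 6), (36, 8), (39, 4), (40, 4), (43, 6), (45, 7), (47, 5), (49, 7), (53, 0), (55, 4), (56, 7), (59, 9), (61, 10), (64, 3), (66, 4), (69, 7), (71, 8), (72, 6), (75, 7), (78, 5), (81, 6), (82, 60), (82, 75), (82, 71), (82, 54), (82, 36), (85, 86), (87, 90), (87, 131), (87, 108), (87, 122), (87, 118), (88, 142), (88, 133), (88, 146), (88, 170), (88, 177), (88, 201), (89, 202), (89, 190), (89, 177), (89, 203), (89, 220), (89, 233), (91, 236), (92, 235), (94, 236), (95, 235), (96, 236)]
y of rim [-95.27221873 378.00192203] [ 0  0 72  0  0  0  0  0  0  0  0  0  0  0  0  0  0  0  0  0 27 66  0  0]
```

move_arm(
  moves=[
    [0,0,0.05,0],
    [0,0,0.095,0],
    [0,0,0.12,0],
    [0,0,0.13,0],
    [0,0,0.136,0],
    [0,0,0.139,0],
    [0,0,0.139,0],
  ],
)

```text
clock: 2.1
eef_pos: [564.2, -291.8, 22.4]
eef_rot: [3.141, 0.001, 2.209]
wrist_force: [-0.4, -0.5, 0.9]
finger_gap: 39.9
finger_force: 0.0
```

move_arm(
  moves=[
    [0,0,0,0],
    [0,0,0,0],
    [0,0,0,0],
    [0,0,0,0],
    [0,0,0,0],
    [0,0,0,0],
  ],
  jaw=0.0,
)

```text
clock: 2.7
eef_pos: [563.9, -291.6, 21.7]
eef_rot: [3.141, 0.0, 2.21]
wrist_force: [-0.1, 0.5, 3.0]
finger_gap: 11.3
finger_force: 24.8
```

move_arm(
  moves=[
    [0,0,-0.03,0],
    [0,0,-0.075,0],
    [0,0,-0.12,-0.14],
    [0,0,-0.16,-0.28],
    [0,0,-0.18,-0.42],
    [0,0,-0.18,-0.56],
    [0,0,-0.18,-0.7],
    [0,0,-0.18,-0.78],
    [0,0,-0.18,-0.78],
  ],
)

```text
clock: 3.6
eef_pos: [563.7, -291.4, 201.1]
eef_rot: [3.141, -0.001, 2.991]
wrist_force: [0.0, -0.1, -0.6]
finger_gap: 11.5
finger_force: 24.8
```

```bash
python3 - <<'E'
from h import *
s=manip.read_state();p=s['eef_pos'];yaw=s['eef_rot'][2];print(p,s['eef_rot'],s['finger_gap'],s['finger_force'])
for g in((480,0),(490,130),(514.6,288.7)):
    d=np.array(g)-p[:2];print(g,d@[np.cos(yaw),np.sin(yaw)],d@[np.sin(yaw),-np.cos(yaw)])
c=viewer.camera('scene');cv2.imwrite('pics/held.png',cv2.resize(c['frame'][120:330,120:340],(660,600)))
E
```

```text
[ 563.65965558 -291.44733466  201.13612698] [ 3.14130651e+00 -5.25624297e-04  2.99098023e+00] 11.456195047235749 24.761451510667598
(480, 0) 126.44239707850022 275.5953683810838
(490, 130) 136.0612775442481 405.6241234262109
(514.6, 288.7) 135.55169184458447 566.2186137501778
```

View pics/held.png

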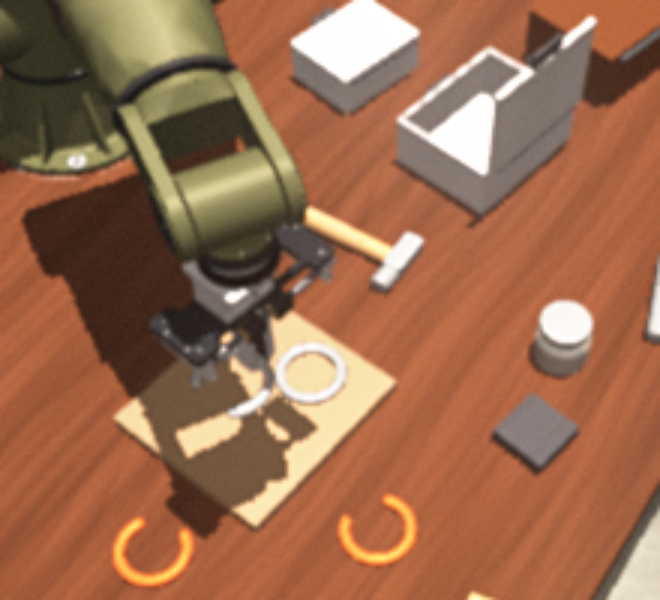

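The bangle hangs in the gripper at crop (250,390), and the whole ring is still on the board at (310,375).

move_arm(
  moves=[
    [0.025,0.04,0,0],
    [0.047,0.08,0,0],
    [0.067,0.124,0,0],
    [0.087,0.168,0,0],
    [0.107,0.212,0,0],
    [0.122,0.258,0,0],
    [0.136,0.304,0,0],
    [0.136,0.35,0,0],
    [0.136,0.396,0,0],
    [0.136,0.442,0,0],
    [0.136,0.488,0,0],
    [0.136,0.53,0,0],
  ],
)

```text
clock: 4.85
eef_pos: [509.3, 255.1, 201.4]
eef_rot: [3.142, 0.0, 2.987]
wrist_force: [0.4, 0.3, -0.6]
finger_gap: 11.3
finger_force: 24.8
```

move_arm(
  moves=[
    [0,0.025,0,0],
    [0,0.036,0,0],
    [0,0.036,0.04,0],
    [0,0.036,0.08,0],
    [0,0.036,0.11,0],
    [0,0.036,0.135,0],
    [0,0.036,0.15,0],
    [0,0.036,0.15,0],
    [0,0.036,0.15,0],
  ],
)

```text
clock: 5.75
eef_pos: [515.5, 288.4, 52.5]
eef_rot: [3.141, 0.001, 2.989]
wrist_force: [-0.7, 0.3, -1.4]
finger_gap: 11.0
finger_force: 24.8
```

```bash
python3 - <<'E'
from h import *
s=manip.read_state();print(s['eef_pos'],s['eef_rot'],s['finger_gap'],s['finger_force'],s['wrist_force'],s['joints'])
c=viewer.camera('scene');d=viewer.camera('top');cv2.imwrite('pics/box.png',np.hstack([cv2.resize(c['frame'][90:220,200:340],(400,380)),cv2.resize(d['frame'][120:250,110:250],(400,380))]))
E
```

```text
[515.4813314 288.4369575  52.5035286] [3.14096776e+00 9.60365166e-04 2.98893625e+00] 11.037576375488035 24.785260848123016 [-0.69263038  0.33819283 -1.39457254] [ 4.48156415e-01  5.51549205e-01  1.54335862e+00 -3.17278692e-05
  1.04553939e+00 -9.69967917e-01]
```

View pics/box.png

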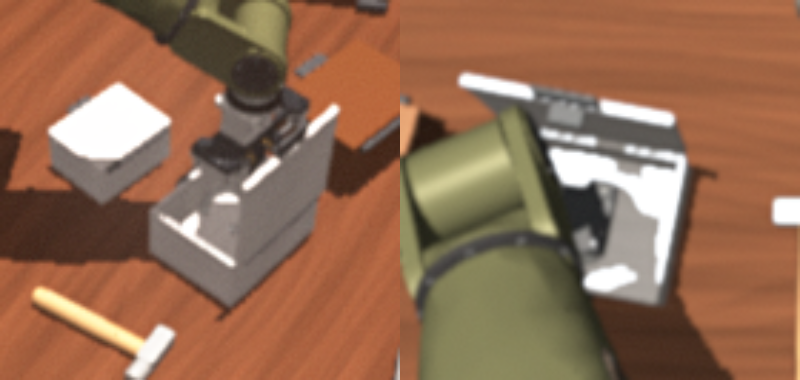

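The bangle is inside the open box and the lid is untouched. I'll lower it and release.

move_arm(
  moves=[
    [0,0,0.015,0],
    [0,0,0.027,0],
    [0,0,0.03,0],
    [0,0,0.03,0],
  ],
)

```text
clock: 6.25
eef_pos: [514.5, 288.4, 20.5]
eef_rot: [-3.141, -0.001, 2.99]
wrist_force: [-0.2, -0.3, -0.3]
finger_gap: 11.3
finger_force: 24.8
```

move_arm(
  moves=[
    [0,0,0,0],
    [0,0,0,0],
    [0,0,0,0],
    [0,0,0,0],
    [0,0,0,0],
    [0,0,0,0],
  ],
  jaw=0.035,
)

```text
clock: 6.85
eef_pos: [514.9, 288.5, 21.5]
eef_rot: [3.142, 0.0, 2.99]
wrist_force: [-0.0, -0.6, 0.1]
finger_gap: 34.7
finger_force: 0.0
```

move_arm(
  moves=[
    [0,0,-0.02,0],
    [0,0,-0.05,0],
    [0,0,-0.09,0],
    [0,0,-0.13,0],
    [0,0,-0.17,0],
    [0,0,-0.21,0],
    [0,0,-0.25,0],
    [0.0,0,-0.28,0],
    [0,0,-0.28,0],
    [0,0,-0.28,0],
  ],
)

```text
clock: 7.85
eef_pos: [514.9, 288.5, 301.3]
eef_rot: [3.141, 0.0, 2.99]
wrist_force: [0.3, 1.0, -0.3]
finger_gap: 35.2
finger_force: 0.0
```

```bash
python3 - <<'E'
from h import *
s=manip.read_state();print(s['eef_pos'],s['eef_rot'],s['finger_gap'],s['wrist_force'],s['joints'])
c=viewer.camera('wrist');d=viewer.camera('top');cv2.imwrite('pics/box2.png',np.hstack([cv2.resize(c['frame'],(400,300)),cv2.resize(d['frame'][120:250,110:250],(400,300))]))
E
```

```text
[514.86979687 288.51925429 301.29164491] [3.14140201e+00 2.26176505e-04 2.98980391e+00] 35.153606226537136 [ 0.29610469  0.97652081 -0.32898224] [ 4.48706008e-01  3.42052305e-01  1.24663384e+00  2.94993687e-05
  1.55261217e+00 -9.70302127e-01]
```

View pics/box2.png

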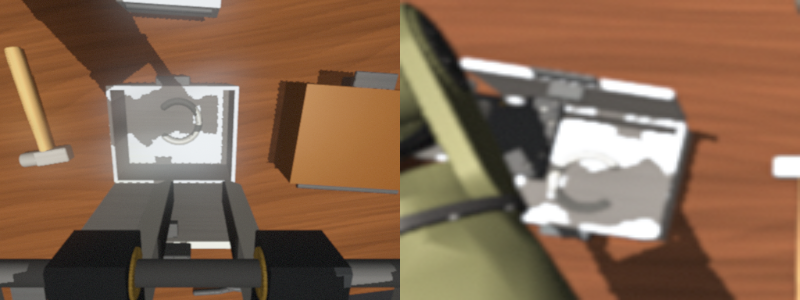

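The bangle lies on the box floor, at (182,120) in the wrist half. The lid is still upright. I'll shut the fingers, go over the lid and come down behind it.

move_arm(
  moves=[
    [0,-0.036,-0.01,0],
    [-0.03,-0.036,-0.01,0],
    [-0.06,-0.036,-0.01,0],
    [-0.09,-0.036,-0.01,0],
    [-0.12,-0.036,-0.01,0],
    [-0.135,-0.036,-0.01,0],
    [-0.135,-0.036,0.03,0],
    [-0.135,-0.036,0.07,0],
    [-0.135,-0.036,0.096,0],
    [-0.135,-0.036,0.096,0],
    [-0.135,-0.036,0.096,0],
  ],
  jaw=0,
)

```text
clock: 9.05
eef_pos: [642.9, 232.5, 205.7]
eef_rot: [-3.141, -0.001, 2.99]
wrist_force: [0.6, 0.8, 0.3]
finger_gap: 0.4
finger_force: 0.0
```

move_arm(
  moves=[
    [0.02,0,0,0],
    [0.032,0,0,0],
    [0.044,0,0,0],
    [0.056,0,0.001,0],
    [0.066,0,0.002,0],
    [0.078,0,0.006,0],
    [0.089,0,0.01,0],
    [0.1,0,0.014,0],
    [0.11,0,0.021,0],
    [0.12,0,0.028,0],
    [0.129,0,0.036,0],
    [0.129,0,0.036,0],
  ],
)

```text
clock: 10.25
eef_pos: [515.3, 252.4, 170.7]
eef_rot: [3.141, 0.001, 2.99]
wrist_force: [0.7, -0.6, 1.2]
finger_gap: 0.5
finger_force: 0.0
```

move_arm(
  moves=[
    [0.007,0,0.007,0],
    [0.014,0,0.014,0],
    [0.02,0,0.021,0],
    [0.025,0,0.027,0],
    [0.03,0,0.034,0],
    [0.035,0,0.041,0],
    [0.04,0,0.046,0],
    [0.044,0,0.05,0],
    [0.048,0,0.05,0],
    [0.052,0,0.05,0],
    [0.052,0,0.05,0],
  ],
)

```text
clock: 11.35
eef_pos: [463.7, 260.1, 119.7]
eef_rot: [3.141, 0.0, 2.99]
wrist_force: [0.2, 0.2, 0.1]
finger_gap: 0.6
finger_force: 0.0
```

```bash
cat > lid.py <<'E'
from h import *
s=manip.read_state();p=s['eef_pos'];print(s['clock'],p.round(1),s['wrist_force'].round(1))
Rz=R.from_euler('z',-0.153).as_matrix()
print('tcp in box',(p-[519,251.6,0])@Rz)
for n in('scene','top'):
    P=pts(viewer.camera(n)).reshape(-1,3);q=(P-[519,251.6,0])@Rz
    k=(abs(q[:,0])<65)&(q[:,1]<-45)&(q[:,1]>-90)&(q[:,2]<250)&(q[:,2]>75)
    if k.sum()>20:
        f=np.polyfit(q[k,0],q[k,2],1);r=q[k,2]-np.polyval(f,q[k,0]);g=abs(r)<15
        f=np.polyfit(q[k,0][g],q[k,2][g],1);print(n,k.sum(),'lid angle',np.arctan(-f[0]).round(3),'z at -60',np.polyval(f,-60).round(1),'z at 60',np.polyval(f,60).round(1))
E
python3 lid.py
```

```text
11.35 [463.7 260.1 119.7] [0.2 0.2 0.1]
tcp in box [-5.59486896e+01 -7.20467375e-02  1.19722743e+02]
scene 390 lid angle 0.217 z at -60 122.3 z at 60 95.9
top 554 lid angle 0.18 z at -60 119.3 z at 60 97.5
```

Lid is at about 0.2 rad. Now I press straight down at the lid edge.

move_arm(
  moves=[
    [0.004,0,0.004,0],
    [0.004,0,0.008,0],
    [0.004,0,0.012,0],
    [0.004,0,0.015,0],
    [0.004,0,0.018,0],
    [0.004,0,0.021,0],
    [0.004,0,0.024,0],
    [0.004,0,0.0265,0],
    [0.004,0,0.0265,0],
    [0.004,0,0.0265,0],
    [0.004,0,0.0265,0],
  ],
)

```text
clock: 12.55
eef_pos: [460.1, 260.5, 93.7]
eef_rot: [3.141, 0.0, 2.99]
wrist_force: [-5.0, -2.2, 10.8]
finger_gap: 0.2
finger_force: 5.1
```

```bash
python3 lid.py
```

```text
12.55 [460.1 260.5  93.7] [-5.  -2.2 10.8]
tcp in box [-59.58301732  -0.15730777  93.66163932]
scene 443 lid angle 0.631 z at -60 163.5 z at 60 75.8
top 801 lid angle 0.056 z at -60 99.8 z at 60 93.0
```

move_arm(
  moves=[
    [0,0,0.001,0],
    [0,0,0.002,0],
    [0,0,0.003,0],
    [0,0,0.004,0],
    [0,0,0.004,0],
    [0,0,0.004,0],
  ],
)

```text
clock: 13.25
eef_pos: [460.4, 260.7, 93.1]
eef_rot: [3.141, 0.002, 2.99]
wrist_force: [-21.3, -10.4, 51.9]
finger_gap: 0.8
finger_force: 25.7
```

move_arm(
  moves=[
    [0,0,-0.01,0],
    [0,0,-0.03,0],
    [0,0,-0.07,0],
    [0.03,0,-0.11,0],
    [0.07,0,-0.15,0],
    [0.1,0,-0.18,0],
    [0.1,0,-0.18,0],
    [0.1,0,-0.18,0],
  ],
)

```text
clock: 14.05
eef_pos: [361.2, 275.8, 269.3]
eef_rot: [3.141, 0.001, 2.991]
wrist_force: [0.3, 0.2, 0.6]
finger_gap: 0.6
finger_force: 0.0
```

```bash
python3 lid.py; python3 - <<'E'
from h import *
c=viewer.camera('scene');cv2.imwrite('pics/end.png',cv2.resize(c['frame'][90:310,150:340],(691,600)))
E
```

```text
14.05 [361.2 275.8 269.3] [0.3 0.2 0.6]
tcp in box [-1.59668752e+02 -1.05990527e-01  2.69269134e+02]
scene 290 lid angle 0.005 z at -60 93.9 z at 60 93.3
top 693 lid angle -0.003 z at -60 94.4 z at 60 94.8
```

View pics/end.png

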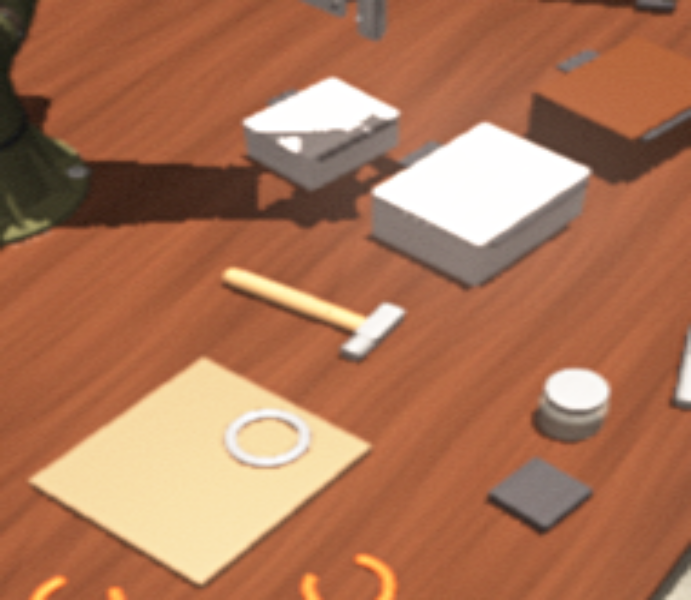

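The lid is flat shut at (480,185), and the whole ring at (268,437) and the other things are in place.

```bash
python3 -c "
from cell import manip
print(manip.sign_off())"
```

```text
the job is handed in; nothing more can be done
None
```

The gapped bangle is in the scrap box and the lid is snapped shut (measured angle about 0 rad); the whole bangle, hammer, jar and bench block look undisturbed in the last picture, and the job was handed in after about 14 s of the 59 s allowed; no verdict came back.

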